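# Pin the jar stand and unscrew the tight cap

### The job

Open the tight paste jar on the turntable stand. First take the locking pin out of its wooden block and put it down through the hole in the turntable's tab, well into the hole of the base under it, so that the jar cannot turn (it must not be turned out of place at any time); then unscrew the cap without forcing it, just until it comes free, and lift it straight off. Finish while still holding the cap in the gripper, level, a finger's width or two (1 to 3 cm) above the open mouth and clear of it, with the pin left in place and the other things on the worktop not knocked about.

Things in the scene. Friction and masses are not known exactly. Their poses are not given: they have to be found in the camera images.
- stand_hole (a point): Lock hole in the stand's fixed base: centre of the hole's mouth, in the plate's upper face, 18 mm above the worktop; 11 mm wide, 16 mm deep (blind), 80 mm from the jar's axis. The grey plate is 104 x 164 mm, 18 mm thick. The axes are the plate's: y from the jar's axis to the hole, z up.
- tab_eye (a point): Eyelet in the metal tab of the turntable: centre of the hole at the tab's upper face, 28 mm above the worktop. Hole 11 mm wide, through the 8 mm thick tab (30 mm wide), 80 mm from the jar's axis; it starts right above the lock hole, with a 2 mm gap between tab and plate.
- turntable (a joint): Angle of the turntable with the jar, rad, counter-clockwise positive seen from above; 0 when the eyelet is over the lock hole (as it starts). It turns very easily (0.04 N m), with the cap, unless the pin is in.
- jar_mouth (a point): Centre of the top of the jar's neck, on the axis of jar and turntable, 98 mm above the worktop (axes as the plate's while the turntable is at 0). The squat white jar is fixed on the turntable: 84 mm wide, shoulder from 56 to 70 mm above the worktop, then the neck, 43 mm wide (52 over its thread). A sprung rubber seal stands up to 11 mm above the mouth.
- cap: Round grey ribbed screw cap, 60 mm in diameter (62 over the ribs), 30 mm high, 35 to 70 g; origin at the centre of its lower edge, z up. On the jar that edge is about 80 mm above the worktop, 10 mm clear of the shoulder. Its own x axis starts within 0.17 rad of the base plate's x axis; turned counter-clockwise it is free when that angle is 1.0 to 2.2 rad.
- cap_top (a point): Centre of the cap's top face, about 110 mm above the worktop. The cap is tight (0.2 to 0.7 N m, pressed up by the seal). Seen from above, it comes loose counter-clockwise: free after 0.8 to 1.2 rad of turning, rising under 2 mm meanwhile, and it meets a stop after about 2.1 rad. When free, its lower edge must still rise 18 mm to pass the neck's top.
- pin: Locking pin, upright: steel rod 9 mm in diameter with a tapered foot and a round black grip 17 mm in diameter from 66 to 96 mm above the foot; 96 mm long, 40 to 85 g. Origin at the centre of its foot, z up towards the grip. It stands 30 mm deep in its block at the start (foot 6 mm above the worktop).
- pin_tip (a point): centre of the pin's foot (lower end)
- pin_rest: Parking block for the pin: fixed wooden block 56x56 mm, 36 mm high, with a 10 mm wide hole 30 mm deep in the middle; origin under its centre. It and the round pot change sides, left or right of the stand.
- wax_pot: Bystander, to be left where it is: round cream-coloured pot, 90 mm across, 32 mm high; origin under its centre
- tape_measure: Bystander, to be left where it is: tape measure, 64x56x53 mm; origin under its centre
- thread_spool: Bystander, to be left where it is: spool of thread, 25 mm across, 43 mm high; origin under its centre
- dosing_cap: Bystander, to be left where it is: open dosing cup, 65 mm across, 40 mm high; origin under its centre
- wash_timer: Bystander, to be left where it is: wind-up timer, 60x67x62 mm; origin under its centre
Things that resemble listed ones, but are neither listed nor needed, are in the scene too. Leave any orange or purple look-alike of the cap alone.

How it is judged:
By the outcome, as a careful person would: the job done as asked, in the order asked, and still so for the second after the job is handed in, while the arm keeps its last pose, push and grip.
It also fails if it takes over 64 s, if anything falls off the work surface, if the arm or the gripper's body presses on something with over 40 N, if the wrist force passes 120 N, or if a joint passes its speed limit or range.

### The arm

A 6-joint arm with a two-finger parallel gripper is mounted at the origin on a cart in front of the work surface, level with it; the furniture and walls round the work are solid. World frame = base frame: x ahead of the robot, y to its left, z up, the work surface at z = 0. Lengths are in mm, angles in rad, forces in N, time in s.
With the tool pointing down it reaches from about 275 to 1000 mm from the base axis. Payload 8.4 kg.
Tool frame: the origin (TCP) lies between the finger pads; the fingertips stand 22 mm ahead of it and the grasp point (between the pads) lies 3 mm ahead of it; z points along the fingers, y is the line along which they close (so a half turn about z gives the same grasp; the last joint's range is limited). The gripper opens to 85 mm and grips with 20 to 120 N. Pads are 22 mm wide; open, the fingers measure 114 mm over their backs; the gripper's body (76 mm by 85 mm) begins 54 mm behind the grasp point. The pads swing forward as they close: fully open they stand 13 mm farther back than shut.
Start: joints at [-1.192, 0.353, 1.633, -0, 1.155, -0.002], TCP at [232.288, -580.233, 253.281] pointing down, gripper open.
Joint ranges: [-2.63, 2.63], [-0.92, 2.1], [0.06, 2.66], [-1.3, 4.44], [0, 2.69], [-3.02, 3.02]. Speed limits (rad/s): [2.22, 2.22, 2.79, 3.14, 3.14, 3.14].

### API

Orientations are given as [roll, pitch, yaw] about the fixed x, y, z axes, in that order (R = Rz(yaw) Ry(pitch) Rx(roll)).
In Python, from rig import r, grab_frame gives the robot as it stands.
- The arm moves only by the shell command python3 -m inch 'ROWS' [FORCE]. ROWS is JSON, a list of rows, each a list of 7 numbers: the turn, a rotation vector about the tool's x, y, z as a fraction of full scale, then the shift along the tool's x, y, z as a fraction of full scale, then the closure, from 0 (fully open) to 1 (shut). In form: [[rx, ry, rz, dx, dy, dz, fingers], ...]. A call has 1 to 8 rows; each row shifts and turns the commanded pose from where the row before left it, along the tool's axes as they then stand; what a row does not reach is not made up. Full scale, the value 1, is 2.5 cm for a shift and pi rad for a turn. A row lasts 1/12 s, in which the tool goes at most 41.7 mm and 7.16 degrees, less where a joint would pass 70% of its speed; a pose out of reach is approached as far as the arm can. A call with a number of a shift or a turn outside -1 to 1 is refused whole. A call with a gripper value outside its range is refused whole. The fingers move at their own pace and stop on an object; FORCE is the grip in N (left out, the last holds). Time passes only in rows, so rows that do not move let the fingers close. It gives the time, the measured TCP pose, the force, the opening and the grip force at its end, in the units of the state.
- r.sense(): the state, without advancing time (a new reading comes with each control period).
- grab_frame(name): name is "scene" or "top" or "wrist"; returns a dict with "pixels" (384x512x3 uint8, red, green, blue), "z_map" (384x512 float32, mm along the optical axis (not along the pixel's ray), 0 where there is no reading), "vertical_fov" (degrees; the focal length in pixels is half the picture's height over the tangent of half this angle, whatever the lens; pixels are square), "cx", "cy" (the principal point, pixels), "dist" ([k1, k2, p1, p2, k3] as OpenCV has them; the pictures are not rectified), "cam_to_world" (4x4, takes a point from camera to world coordinates). Camera axes: x right, y down, z forward; pixel columns grow to the right and rows downward; lengths in mm; the calibration is good to about 2 mm. A picture is of the moment at which its call begins.
- r.sign_off(): hands the job in; it is judged then, once.
The state is a dict: "clock": time; "qpos": joint angles; "qvel": joint speeds; "joint_efforts": joint torques, N m; "eef_pos": TCP position; "tcp_rot": TCP orientation; "contact_force": force on the tool from outside, world axes, zero at the start; "wrist_torque": the same for the moment, N m; "opening": opening from 0.0 (shut) to 1.0 (fully open); "grasp_force": force on a finger pad.
Only numpy, scipy, OpenCV 4.12 (cv2) and the standard library are available. Lean on these libraries where they do the work, as an engineer would, in place of code of your own. Each camera call takes 0.05 s, during which the arm holds its last target. There are 200 camera calls.

## Working session

There is one attempt and no reset: what is moved stays moved. The work goes in short steps, Python scripts to look and compute and a shell command to move; the robot and the scene stay as the last step left them, time stands still between calls to the robot, and variables do not carry over. Pictures are saved under pics/ and viewed, at most 10 in all, crops included, and the job is handed in when it is done.

```bash
mkdir -p pics; ls; python3 - <<'E'
from rig import r, grab_frame
import cv2, pickle, numpy as np
F={n:grab_frame(n) for n in("scene","top")}
pickle.dump(F,open("f0.pkl","wb"))
for n,f in F.items():
    cv2.imwrite(f"pics/{n}0.png",f["pixels"][:,:,::-1]); print(n,f["vertical_fov"],f["cx"],f["cy"],f["dist"],np.round(f["cam_to_world"],3).tolist())
print(r.sense())
E
```

```text
pics
scene 48.6502598308469 263.2700971862086 190.92583171372448 [-0.14068238  0.          0.          0.          0.        ] [[-0.771, -0.393, 0.501, -263.652], [-0.636, 0.504, -0.584, 843.473], [-0.023, -0.769, -0.639, 991.947], [0.0, 0.0, 0.0, 1.0]]
top 48.441212913574056 259.6510471286425 191.52712397753564 [0.03082042 0.         0.         0.         0.        ] [[0.001, -0.994, 0.108, 331.67], [-1.0, 0.0, 0.018, 1.785], [-0.018, -0.108, -0.994, 1403.748], [0.0, 0.0, 0.0, 1.0]]
{'clock': 0.1, 'qpos': array([-1.19241195e+00,  3.53620966e-01,  1.63404067e+00, -2.96063370e-05,
        1.15522031e+00, -2.37390546e-03]), 'qvel': array([-8.43052544e-04, -2.80811451e-05, -1.30965247e-03,  1.40627050e-03,
       -8.82049455e-05,  1.29057511e-03]), 'joint_efforts': array([-1.86500860e-03, -6.06358767e+01, -3.42824864e+01, -1.34959678e-04,
        4.12564783e-03,  5.70020431e-08]), 'eef_pos': array([ 232.12563802, -579.86736819,  252.61863345]), 'tcp_rot': array([-3.14030330e+00,  2.40101915e-05,  3.80770272e-01]), 'contact_force': array([0.36527212, 0.28101777, 0.7574314 ]), 'wrist_torque': array([ 0.04950397, -0.05050383,  0.03115728]), 'grasp_force': 0.0, 'opening': 0.9961379726648216}
```

View pics/top0.png

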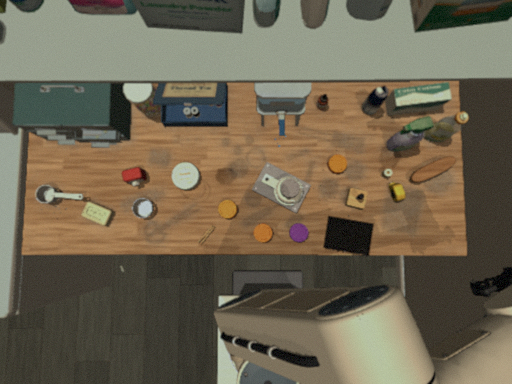

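View pics/scene0.png

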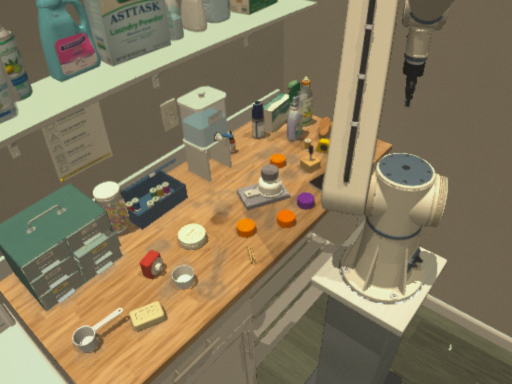

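The top view shows the stand plate at about (281,188), the grey cap at (290,188) with the tab towards the upper left (265,180), and the pin block at (357,198). The orange and purple look-alikes lie round them. In the scene view the cap is at (269,172) and the pin block at (310,160).

```bash
cat > h.py <<'E'
import cv2, numpy as np, pickle
from scipy.spatial.transform import Rotation as R
def cam(f):
    fl=f["pixels"].shape[0]/2/np.tan(np.radians(f["vertical_fov"]/2))
    return np.array([[fl,0,f["cx"]],[0,fl,f["cy"]],[0,0,1.]]),np.array(f["dist"],float)
def rays(f,uv):
    K,d=cam(f); p=cv2.undistortPoints(np.array(uv,float).reshape(-1,1,2),K,d)[:,0]
    T=np.array(f["cam_to_world"]); return T[:3,3],(T[:3,:3]@np.c_[p,np.ones(len(p))].T).T
def plane(f,uv,z):
    o,v=rays(f,uv); return o+v*((z-o[2])/v[:,2])[:,None]
def proj(f,P):
    K,d=cam(f); W=np.linalg.inv(np.array(f["cam_to_world"]))
    return cv2.projectPoints(np.array(P,float).reshape(-1,1,3),cv2.Rodrigues(W[:3,:3])[0],W[:3,3],K,d)[0][:,0]
def cloud(f):
    h,w=f["z_map"].shape; uv=np.indices((h,w))[::-1].reshape(2,-1).T
    o,v=rays(f,uv); return (o+v*f["z_map"].reshape(-1,1)).reshape(h,w,3)
def frame(n):
    from rig import grab_frame
    f=grab_frame(n); return f
E
python3 - <<'E'
from h import *
F=pickle.load(open("f0.pkl","rb"));f=F["top"]
print(np.round(plane(f,[[290,188]],110),1),np.round(plane(f,[[265,180]],28),1),np.round(plane(f,[[357,198]],36),1),np.round(plane(f,[[388,173],[398,192],[338,163],[299,233]],20)))
P=cloud(f); 
for n,(u0,u1,v0,v1) in dict(cap=(270,312,165,212),block=(344,372,185,212)).items():
    Q=P[v0:v1,u0:u1].reshape(-1,3)
    for a,b in((100,120),(60,100),(30,45),(12,32)):
        q=Q[(Q[:,2]>a)&(Q[:,2]<b)]; print(n,a,b,len(q),np.round(np.median(q,0),1) if len(q) else "")
cv2.imwrite("pics/top0c.png",cv2.resize(f["pixels"][140:230,235:415,::-1],None,fx=4,fy=4,interpolation=2))
E
```

```text
[[483.1 -67.3 110. ]] [[518.9   9.3  28. ]] [[ 459.4 -285.2   36. ]] [[ 542. -390.   20.]
 [ 480. -420.   20.]
 [ 576. -229.   20.]
 [ 348. -100.   20.]]
cap 100 120 301 [485.9 -64.5 110.2]
cap 60 100 163 [466.2 -56.7  64.7]
cap 30 45 33 [495.6 -26.4  32.1]
cap 12 32 625 [497.3 -43.   19.6]
block 100 120 17 [ 459.4 -283.3  102.1]
block 60 100 17 [ 458.4 -278.4   92.7]
block 30 45 271 [ 456.5 -279.8   35.9]
block 12 32 50 [ 456.7 -271.9   28.9]
```

View pics/top0c.png

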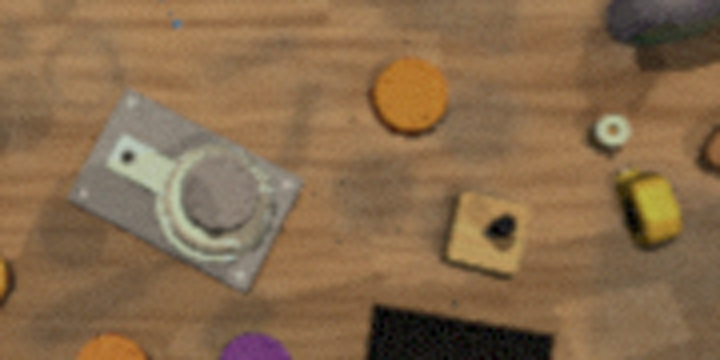

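```bash
cat > plan.py <<'E'
# prints the turn (tool z, and tilt fix) and the shift in tool axes after it, in full-scale units
import sys
from h import *
from rig import r
def plan(p,yaw,s=None):
    s=s or r.sense(); A=R.from_euler("xyz",s["tcp_rot"]); B=R.from_euler("xyz",[np.pi,0,yaw])
    rv=(A.inv()*B).as_rotvec()/np.pi; d=B.inv().apply(np.array(p)-s["eef_pos"])/25
    print("now",np.round(s["eef_pos"],1),np.round(s["tcp_rot"],3),"t",round(s["clock"],2),"\nturn",np.round(rv,4),"shift",np.round(d,3),"open",round(s["opening"],3),"F",np.round(s["contact_force"],1),"M",np.round(s["wrist_torque"],2),"grip",round(s["grasp_force"],1))
if __name__=="__main__": a=list(map(float,sys.argv[1:])); plan(a[:3],a[3])
E
python3 plan.py 440 -270 253 1.1
python3 -m inch '[[0,0,-0.0381,0,0,0,0],[0,0,-0.0381,0,0,0,0],[0,0,-0.0381,0,0,0,0],[0,0,-0.0381,0,0,0,0],[0,0,-0.0381,0,0,0,0],[0,0,-0.0381,0,0,0,0]]'
python3 plan.py 440 -270 253 1.1
```

```text
now [ 232.1 -579.9  252.6] [-3.14   0.     0.381] t 0.1 
turn [-4.000e-04 -1.000e-04 -2.289e-01] shift [14.818  1.788 -0.015] open 0.996 F [0.4 0.3 0.8] M [ 0.05 -0.05  0.03] grip 0.0
clock: 0.6
eef_pos: [232.2, -580.0, 252.8]
tcp_rot: [-3.141, -0.001, 1.105]
contact_force: [-0.5, 0.5, -0.3]
opening: 1.002
grasp_force: 0.0
now [ 232.2 -580.   252.8] [-3.141e+00 -1.000e-03  1.105e+00] t 0.6 
turn [-0.0002 -0.0002  0.0015] shift [ 1.4821e+01  1.7850e+00 -7.0000e-03] open 1.002 F [-0.5  0.5 -0.3] M [-0.04  0.02  0.06] grip 0.0
```

```bash
python3 -m inch '[[0,0,0,0.926,0.112,0,0],[0,0,0,0.926,0.112,0,0],[0,0,0,0.926,0.112,0,0],[0,0,0,0.926,0.112,0,0],[0,0,0,0.926,0.112,0,0],[0,0,0,0.926,0.112,0,0],[0,0,0,0.926,0.112,0,0],[0,0,0,0.926,0.112,0,0]]' >/dev/null
python3 -m inch '[[0,0,0,0.926,0.112,0,0],[0,0,0,0.926,0.112,0,0],[0,0,0,0.926,0.112,0,0],[0,0,0,0.926,0.112,0,0],[0,0,0,0.926,0.112,0,0],[0,0,0,0.926,0.112,0,0],[0,0,0,0.926,0.112,0,0],[0,0,0,0.926,0.112,0,0]]'>/dev/null
python3 -m inch '[[0,0,0,0,0,0,0],[0,0,0,0,0,0,0]]'
python3 - <<'E'
from h import *
f=frame("wrist"); pickle.dump(f,open("w1.pkl","wb")); cv2.imwrite("pics/w1.png",f["pixels"][:,:,::-1])
print(np.round(f["cam_to_world"],3).tolist(),f["vertical_fov"],f["dist"],proj(f,[[457,-280,36],[459,-283,102]]))
E
```

```text
clock: 2.1
eef_pos: [440.8, -269.9, 253.1]
tcp_rot: [-3.141, 0.0, 1.101]
contact_force: [0.4, -0.4, -0.1]
opening: 1.002
grasp_force: 0.0
[[0.891, -0.43, -0.144, 476.688], [-0.453, -0.846, -0.282, -198.56], [-0.001, 0.317, -0.948, 373.037], [0.0, 0.0, 0.0, 1.0]] 62.86498231452553 [-0.06980379  0.          0.          0.          0.        ] [[273.71366399 164.21054788]
 [281.04313537 183.36755104]]
```

View pics/w1.png

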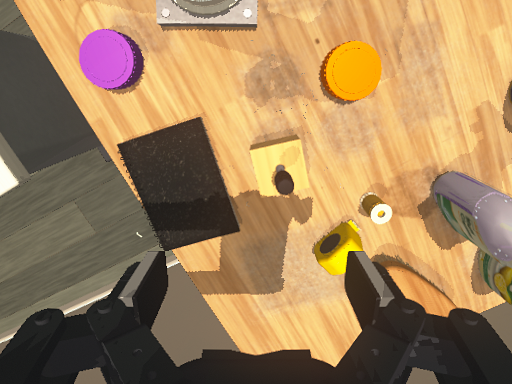

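The wrist view shows the pin's grip as a dark blob at (284,182) on the block at (275,165), and the stand at the top edge (208,5). The tape measure at (340,250) is clear of the grasp.

```bash
python3 - <<'E'
from h import *
f=pickle.load(open("w1.pkl","rb")); P=cloud(f)
w=np.zeros(P.shape[:2],bool); w[160:205,262:305]=1
m=w&(P[...,2]>60)&(P[...,2]<115); Q=P[m]; print(m.sum(),np.round(Q.mean(0),1),Q[:,2].max())
t=w&(P[...,2]>99)&(P[...,2]<106); v,u=np.nonzero(t); (c,rad),_=cv2.minEnclosingCircle(np.c_[u,v].astype(np.float32)),0
print("top",t.sum(),c,rad,np.round(P[t].mean(0),1),np.round(plane(f,[c],102),1))
w[130:205,240:312]=1
b=w&(abs(P[...,2]-36)<4); q=P[b][:,:2].astype(np.float32); print("block",b.sum(),cv2.minAreaRect(q))
E
python3 plan.py 458 -281 160 1.1
```

```text
391 [ 460.7 -285.4   95.9] 103.12395287599304
top 244 (284.5, 186.5) 8.860122680664062 [ 460.4 -287.5  101.2] [[ 460.5 -287.1  102. ]]
block 2108 ((460.1060791015625, -288.3050842285156), (57.02469253540039, 56.23870849609375), 76.13262939453125)
now [ 440.4 -270.5  253.1] [-3.141  0.     1.1  ] t 2.15 
turn [-0.0002  0.0001  0.0001] shift [-0.056  0.816  3.723] open 1.002 F [ 0.4 -0.2 -0.8] M [ 0.01 -0.    0.03] grip 0.0
```

```bash
python3 -m inch '[[0,0,0,-0.123,0.51,0.2,0],[0,0,0,-0.122,0.508,0.4,0],[0,0,0,0,0,0.9,0],[0,0,0,0,0,0.95,0],[0,0,0,0,0,0.95,0],[0,0,0,0,0,0.95,0],[0,0,0,0,0,0.9,0],[0,0,0,0,0,0.7,0.3]]'
python3 -m inch '[[0,0,0,0,0,0.5,0.5],[0,0,0,0,0,0,0.5]]'
python3 plan.py 460.4 -287.4 92 1.1
```

```text
clock: 2.82
eef_pos: [459.1, -288.4, 102.7]
tcp_rot: [-3.14, 0.0, 1.098]
contact_force: [0.5, 0.4, -0.1]
opening: 0.885
grasp_force: 0.0
clock: 2.98
eef_pos: [458.2, -287.7, 89.4]
tcp_rot: [-3.137, -0.0, 1.098]
contact_force: [-0.8, 1.1, -0.1]
opening: 0.603
grasp_force: 0.0
now [ 458.2 -287.7   89.4] [-3.137 -0.     1.098] t 2.98 
turn [-0.0015 -0.0001 -0.0007] shift [ 0.051  0.072 -0.103] open 0.603 F [-0.8  1.1 -0.1] M [ 0.   -0.   -0.02] grip 0.0
```

```bash
python3 -m inch '[[0,0,0,0,0,-0.08,0.6],[0,0,0,0,0,0,1],[0,0,0,0,0,0,1],[0,0,0,0,0,0,1],[0,0,0,0,0,0,1],[0,0,0,0,0,0,1]]' 60
python3 -m inch '[[0,0,0,0,0,0,1],[0,0,0,0,0,0,1]]'
python3 plan.py 460.4 -287.4 92 1.1
```

```text
clock: 3.48
eef_pos: [461.1, -288.2, 95.2]
tcp_rot: [3.139, 0.0, 1.099]
contact_force: [-0.6, 0.4, 7.2]
opening: 0.178
grasp_force: 58.7
clock: 3.65
eef_pos: [461.1, -288.2, 95.2]
tcp_rot: [3.139, 0.0, 1.099]
contact_force: [-1.1, -0.5, 7.6]
opening: 0.178
grasp_force: 58.7
now [ 461.1 -288.2   95.2] [3.139 0.    1.099] t 3.65 
turn [ 0.0007  0.0001 -0.0002] shift [ 0.016 -0.041  0.129] open 0.178 F [-1.1 -0.5  7.6] M [-0.11  0.24  0.03] grip 58.7
```

```bash
python3 -m inch '[[0,0,0,0,0,-0.3,1],[0,0,0,0,0,-0.6,1],[0,0,0,0,0,-0.8,1],[0,0,0,0,0,-0.8,1],[0,0,0,0,0,-0.8,1],[0,0,0,0,0,-0.8,1],[0,0,0,0,0,-0.7,1],[0,0,0,0,0,-0.4,1]]'
python3 -m inch '[[0,0,0,0.4,-0.11,0,1],[0,0,0,0.85,-0.235,0,1],[0,0,0,0.9,-0.247,0,1],[0,0,0,0.9,-0.247,0,1],[0,0,0,0.9,-0.247,0,1],[0,0,0,0.9,-0.247,0,1],[0,0,0,0.9,-0.247,0,1],[0,0,0,0.9,-0.247,0,1]]' >/dev/null
python3 -m inch '[[0,0,0,0.9,-0.247,0,1],[0,0,0,0.9,-0.247,0,1],[0,0,0,0.9,-0.247,0,1],[0,0,0,0.9,-0.247,0,1],[0,0,0,0.85,-0.235,0,1],[0,0,0,0.4,-0.11,0,1],[0,0,0,0,0,0,1],[0,0,0,0,0,0,1]]'
python3 plan.py 521 4 225 1.1
python3 - <<'E'
from h import *
f=frame("wrist"); pickle.dump(f,open("w2.pkl","wb")); cv2.imwrite("pics/w2.png",f["pixels"][:,:,::-1])
print(proj(f,[[521,4,28],[486,-65,110]]))
E
```

```text
clock: 4.32
eef_pos: [461.1, -288.0, 226.7]
tcp_rot: [3.139, 0.0, 1.099]
contact_force: [0.5, -0.8, -0.3]
opening: 0.175
grasp_force: 58.9
clock: 5.65
eef_pos: [520.1, 4.7, 223.3]
tcp_rot: [-3.14, 0.001, 1.101]
contact_force: [-0.6, -0.3, -0.2]
opening: 0.173
grasp_force: 58.9
now [520.1   4.7 223.3] [-3.140e+00  1.000e-03  1.101e+00] t 5.65 
turn [-0.0004  0.0003  0.0002] shift [-0.008  0.044 -0.067] open 0.173 F [-0.6 -0.3 -0.2] M [-0.03  0.07 -0.03] grip 58.9
[[257.55280025 167.58273081]
 [257.87525203 277.65995959]]
```

View pics/w2.png

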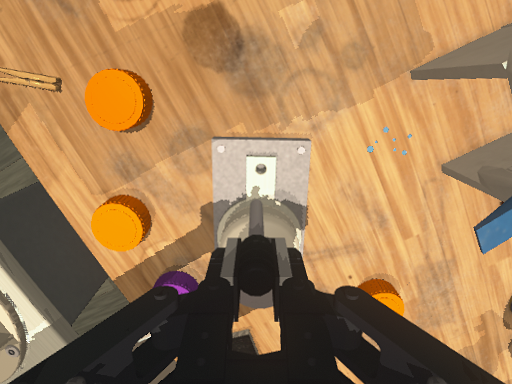

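The wrist view shows the tab's eyelet at about (261,168), the held pin upright with its foot at about (257,200), and the plate's edges aligned with the image.

```bash
cat > eye.py <<'E'
import sys
from h import *
def eye(f,box,zfoot=None,foot=None):
    u0,u1,v0,v1=box; g=cv2.cvtColor(f["pixels"],cv2.COLOR_RGB2GRAY)[v0:v1,u0:u1]
    g4=cv2.resize(g,None,fx=4,fy=4,interpolation=cv2.INTER_CUBIC)
    m=(g4<110).astype(np.uint8); n,l,s,c=cv2.connectedComponentsWithStats(m)
    for i in range(1,n):
        if 60<s[i,4]<6000:
            uv=(c[i]+.5)/4-.5+[u0,v0]; print("dark",s[i]/4,np.round(uv,2),np.round(plane(f,[uv],28)[0],1))
E
python3 - <<'E'
from eye import *
f=pickle.load(open("w2.pkl","rb")); eye(f,(249,274,156,180))
g=cv2.cvtColor(f["pixels"],cv2.COLOR_RGB2GRAY)
print(g[158:180,252:271])
print(np.round(f["z_map"][190:210:2,249:268:2]).astype(int))
P=cloud(f); q=P[140:200,205:318]; b=abs(q[...,2]-18)<2.5; print("plate front edge",cv2.minAreaRect(q[b][:,:2].astype(np.float32)))
print(proj(f,[[520.1,4.7,134]]))
cv2.imwrite("pics/w2c.png",cv2.resize(f["pixels"][135:235,205:320,::-1],None,fx=5,fy=5,interpolation=2))
E
```

```text
dark [  7.75  10.75   9.     5.75 121.75] [261.05 169.31] [523.4   0.7  28. ]
[[250 250 250 251 251 251 251 251 251 251 251 251 251 251 252 252 252 252
  252]
 [249 248 248 248 248 248 249 249 249 249 249 249 248 249 249 249 249 248
  249]
 [249 248 248 248 248 248 248 249 249 249 249 249 248 248 248 249 249 248
  248]
 [249 248 248 248 248 248 249 249 249 249 249 249 248 248 248 249 248 248
  248]
 [249 248 248 248 248 249 250 249 249 248 250 250 249 248 248 249 249 248
  248]
 [248 248 248 248 249 248 246 232 228 232 235 243 250 250 249 249 248 248
  248]
 [248 248 248 250 249 227 206 173 169 181 175 182 226 247 249 249 249 248
  248]
 [248 248 249 249 230 176 168 176 174 172 172 152 148 218 249 250 249 248
  248]
 [248 248 250 240 172 150 171 177 177 175 174 162 123 157 238 250 249 248
  248]
 [248 249 250 227 130 108 142 162 168 160 158 129  86 101 210 249 249 248
  248]
 [248 249 247 216 122  80  96 122 131 119 115 100  80  73 192 248 249 248
  248]
 [248 249 246 208 125  87  91  93  93  93  94  92  98 101 198 248 250 248
  248]
 [248 249 245 195 120  94  97  92  93  96  96  90 
[... 640 characters left out ...]
248 248 247 247 248 248 248 247
  248]
 [248 248 248 248 248 248 248 248 248 248 249 248 247 247 248 249 248 248
  248]]
[[332 332 333 331 332 332 331 333 333 333]
 [333 333 333 334 333 332 334 333 332 332]
 [333 333 335 334 335 337 333 335 333 334]
 [335 333 335 334 335 334 335 334 334 334]
 [337 336 335 337 335 335 337 336 335 335]
 [336 335 220 219 218 334 336 337 336 337]
 [336 218 216 216 216 217 338 338 338 336]
 [338 214 212 210 212 213 219 337 338 337]
 [335 210 209 209 207 209 213 333 332 333]
 [330 206 205 204 204 205 210 329 327 329]]
plate front edge ((520.780029296875, -2.4168853759765625), (66.04000854492188, 105.12877655029297), 62.93638229370117)
[[256.5381693  204.01871188]]
```

View pics/w2c.png

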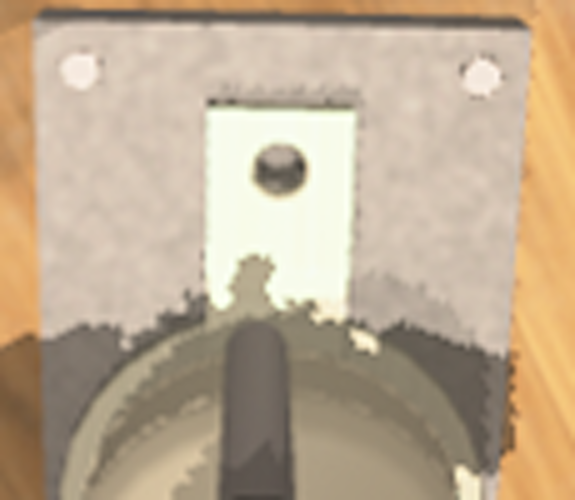

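The crop shows a clean round eyelet near crop (280,168) in the pale tab, with the pin upright and a little left of it.

```bash
sed -i 's/g4<110/g4<225/' eye.py; python3 - <<'E'
from eye import *
from plan import plan
f=pickle.load(open("w2.pkl","rb")); eye(f,(251,272,159,178))
plan([521.9,2.2,130],1.0985)
E
```

```text
dark [  4.     4.5   12.    11.25 417.  ] [260.53 168.63] [523.2   1.6  28. ]
now [520.2   4.  223.5] [-3.141e+00  1.000e-03  1.100e+00] t 5.7 
turn [-0.0003  0.0003  0.0004] shift [-0.034  0.095  3.74 ] open 0.178 F [-1.1  0.3 -0.8] M [-0.   -0.01 -0.01] grip 58.9
```

```bash
python3 -m inch '[[0,0,0,-0.015,0.075,0.3,1],[0,0,0,-0.015,0.075,0.6,1],[0,0,0,0,0,0.8,1],[0,0,0,0,0,0.8,1],[0,0,0,0,0,0.7,1],[0,0,0,0,0,0.4,1],[0,0,0,0,0,0.26,1],[0,0,0,0,0,0,1]]'
python3 -m inch '[[0,0,0,0,0,0,1]]'
python3 - <<'E'
from eye import *
from plan import plan
f=frame("wrist"); pickle.dump(f,open("w3.pkl","wb"))
plan([523.2,1.6,127],1.0985)
print(proj(f,[[523.2,1.6,28],[523.2,1.6,38]]))
c=proj(f,[[523.2,1.6,28]])[0].astype(int); u,v=c; print(c)
v0=max(v-60,0); cv2.imwrite("pics/w3c.png",cv2.resize(f["pixels"][v0:v0+110,u-70:u+70,::-1],None,fx=5,fy=5,interpolation=2)); print("crop origin",u-70,v0)
E
```

```text
clock: 6.37
eef_pos: [523.0, 1.3, 126.3]
tcp_rot: [-3.14, 0.001, 1.098]
contact_force: [-0.3, -0.1, 0.0]
opening: 0.179
grasp_force: 58.9
clock: 6.45
eef_pos: [524.0, 1.6, 127.7]
tcp_rot: [3.141, -0.0, 1.098]
contact_force: [0.3, 0.2, -0.3]
opening: 0.179
grasp_force: 58.9
now [524.2   1.7 128.2] [ 3.141 -0.     1.099] t 6.5 
turn [ 0.0003 -0.0001  0.0001] shift [-0.022 -0.036  0.046] open 0.175 F [0.2 0.  0. ] M [-0.05  0.02  0.  ] grip 58.9
[[255.58224886 199.5673208 ]
 [255.5663433  204.36626929]]
[255 199]
crop origin 185 139
```

View pics/w3c.png

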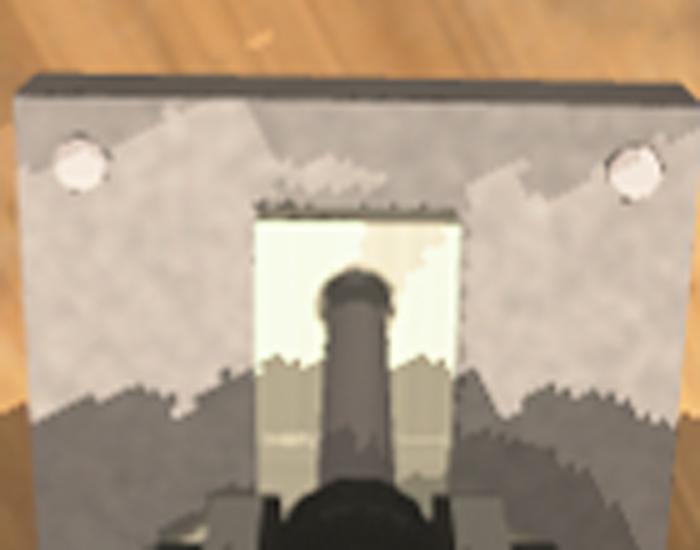

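The crop shows the pin centred on the tab and eyelet sideways (columns 325–388 against 322–392). The foot is just above the hole, as predicted, so I lower it in stages.

```bash
python3 -m inch '[[0,0,0,-0.01,-0.01,0.2,1],[0,0,0,0,0,0.2,1],[0,0,0,0,0,0.12,1],[0,0,0,0,0,0.12,1],[0,0,0,0,0,0,1]]'
python3 plan.py 523.2 1.6 95 1.0985
```

```text
clock: 6.92
eef_pos: [523.1, 1.8, 111.0]
tcp_rot: [-3.141, 0.0, 1.099]
contact_force: [0.3, -0.3, -0.4]
opening: 0.18
grasp_force: 58.9
now [523.1   1.8 111. ] [-3.141  0.     1.099] t 6.92 
turn [-0.0002  0.0001  0.0002] shift [-0.006  0.007  0.639] open 0.18 F [ 0.3 -0.3 -0.4] M [-0.13 -0.04  0.02] grip 58.9
```

```bash
python3 -m inch '[[0,0,0,0,0,0.1,1],[0,0,0,0,0,0.1,1],[0,0,0,0,0,0.1,1],[0,0,0,0,0,0,1]]'
python3 -m inch '[[0,0,0,0,0,0.1,1],[0,0,0,0,0,0.1,1],[0,0,0,0,0,0,1]]'
python3 plan.py 523.2 1.6 92 1.0985
```

```text
clock: 7.25
eef_pos: [523.2, 1.8, 103.6]
tcp_rot: [-3.141, 0.0, 1.099]
contact_force: [-0.1, -0.7, -1.3]
opening: 0.176
grasp_force: 58.8
clock: 7.5
eef_pos: [523.2, 1.8, 98.6]
tcp_rot: [-3.141, 0.0, 1.099]
contact_force: [0.2, -1.2, -1.6]
opening: 0.176
grasp_force: 58.8
now [523.2   1.8  98.6] [-3.141  0.     1.099] t 7.5 
turn [-0.0001  0.0001  0.0002] shift [-0.008  0.002  0.264] open 0.176 F [ 0.2 -1.2 -1.6] M [-0.18 -0.02  0.05] grip 58.8
```

```bash
python3 -m inch '[[0,0,0,0,0,0.1,1],[0,0,0,0,0,0.1,1],[0,0,0,0,0,0.04,1],[0,0,0,0,0,0,1]]'
python3 -m inch '[[0,0,0,0,0,0.04,1],[0,0,0,0,0,0,1]]'
python3 plan.py 523.2 1.6 92 1.0985
```

```text
clock: 7.83
eef_pos: [523.3, 1.8, 92.7]
tcp_rot: [-3.141, 0.0, 1.099]
contact_force: [-1.0, -2.0, -1.9]
opening: 0.178
grasp_force: 58.8
clock: 8.0
eef_pos: [523.4, 1.8, 92.0]
tcp_rot: [-3.142, 0.0, 1.099]
contact_force: [-0.7, -1.0, -1.0]
opening: 0.176
grasp_force: 58.9
now [523.4   1.8  92. ] [-3.142  0.     1.099] t 8.0 
turn [-0.      0.      0.0002] shift [-0.011 -0.003 -0.002] open 0.176 F [-0.7 -1.  -1. ] M [-0.26  0.02 -0.06] grip 58.9
```

```bash
python3 -m inch '[[0,0,0,0,0,0,0.6],[0,0,0,0,0,0,0.4],[0,0,0,0,0,0,0.3],[0,0,0,0,0,0,0.3]]'
python3 -m inch '[[0,0,0,0,0,-0.3,0.3],[0,0,0,0,0,-0.6,0.3],[0,0,0,0,0,-0.8,0.3],[0,0,0,0,0,-0.9,0.3],[0,0,0,0,0,-0.9,0],[0,0,0,0,0,-0.8,0],[0,0,0,0,0,-0.5,0],[0,0,0,0,0,-0.3,0]]'
python3 -m inch '[[0,0,0,-0.4,0,0,0],[0,0,0,-0.8,0,0,0],[0,0,0,-0.8,0,0,0],[0,0,0,-0.8,0,0,0],[0,0,0,-0.3,0,0,0],[0,0,0,0,0,0,0],[0,0,0,0,0,0,0]]'
python3 - <<'E'
from eye import *
from plan import plan
f=frame("wrist"); pickle.dump(f,open("w4.pkl","wb"))
plan([486.8,-69.6,130],1.0985)
print(proj(f,[[523.2,1.6,28],[486.8,-69.6,110],[523.2,1.6,98]]))
cv2.imwrite("pics/w4.png",f["pixels"][:,:,::-1])
E
```

```text
clock: 8.33
eef_pos: [523.4, 1.9, 92.1]
tcp_rot: [3.142, -0.0, 1.099]
contact_force: [-0.6, 0.5, -0.7]
opening: 0.698
grasp_force: 0.0
clock: 9.0
eef_pos: [524.2, 1.9, 222.0]
tcp_rot: [3.139, -0.001, 1.099]
contact_force: [0.9, -0.3, -0.7]
opening: 0.998
grasp_force: 0.0
clock: 9.58
eef_pos: [487.9, -67.4, 219.1]
tcp_rot: [-3.141, -0.0, 1.098]
contact_force: [0.6, 0.2, 0.6]
opening: 1.001
grasp_force: 0.0
now [488.3 -67.  219.3] [-3.141 -0.     1.098] t 9.63 
turn [-0.0001 -0.0001 -0.    ] shift [-0.12  -0.005  3.57 ] open 1.002 F [ 0.3 -0.  -0.3] M [0.02 0.03 0.02] grip 0.0
[[256.38510812  89.44004162]
 [256.53634647 198.05528126]
 [256.44526585  90.17298402]]
```

View pics/w4.png

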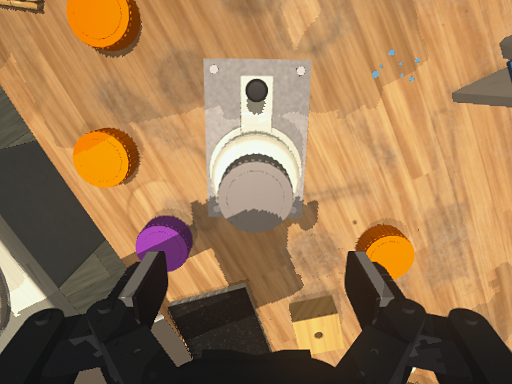

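The pin's grip sits at (257,91), seen end-on over the eyelet, and the cap's top is at about (256,196) between the open fingers.

```bash
python3 - <<'E'
from h import *
f=pickle.load(open("w4.pkl","rb")); P=cloud(f); w=np.zeros(P.shape[:2],bool); w[145:240,205:310]=1
m=w&(abs(P[...,2]-110)<5); q=P[m]; print(m.sum(),np.median(q[:,2]),cv2.fitEllipse(cv2.convexHull(q[:,:2].astype(np.float32))))
v,u=np.nonzero(m); c=cv2.convexHull(np.c_[u,v].astype(np.int32)); e=cv2.fitEllipse(c); print(e,plane(f,[e[0]],110))
w[:]=0;w[70:115,240:275]=1; m=w&(abs(P[...,2]-98)<5); print("pin",m.sum(),np.median(P[m],0))
E
```

```text
4326 109.7010415009691 ((485.39794921875, -69.2147216796875), (59.58296203613281, 60.07496643066406), 82.95347595214844)
((254.75888061523438, 196.00157165527344), (73.1273193359375, 76.33280181884766), 88.69397735595703) [[486.34576989 -67.4719669  110.        ]]
pin 399 [522.65498935   1.88773419  97.10019582]
```

```bash
python3 -m inch '[[0,0,0,-0.05,-0.02,0.3,0],[0,0,0,-0.05,-0.02,0.7,0],[0,0,0,0,0,0.9,0],[0,0,0,0,0,0.9,0],[0,0,0,0,0,0.8,0],[0,0,0,0,0,0.6,0],[0,0,0,0,0,0.4,0],[0,0,0,0,0,0.2,0]]'
python3 -m inch '[[0,0,0,0,0,0,0],[0,0,0,0,0,0,0]]'
python3 plan.py 486 -69 99 1.0985
```

```text
clock: 10.3
eef_pos: [485.5, -68.3, 97.8]
tcp_rot: [-3.139, 0.001, 1.1]
contact_force: [-1.1, 0.5, -0.2]
opening: 1.002
grasp_force: 0.0
clock: 10.47
eef_pos: [486.5, -68.8, 99.7]
tcp_rot: [3.141, -0.0, 1.099]
contact_force: [1.0, -0.3, 0.2]
opening: 1.001
grasp_force: 0.0
now [486.5 -68.8  99.7] [ 3.141 -0.     1.099] t 10.47 
turn [ 0.0001 -0.      0.0003] shift [-0.017 -0.014  0.03 ] open 1.001 F [ 1.  -0.3  0.2] M [ 0.   -0.02 -0.05] grip 0.0
```

```bash
python3 -m inch '[[0,0,0,-0.01,-0.01,0.02,0.15],[0,0,0,0,0,0,0.25],[0,0,0,0,0,0,0.35],[0,0,0,0,0,0,0.5],[0,0,0,0,0,0,1],[0,0,0,0,0,0,1],[0,0,0,0,0,0,1]]' 80
python3 plan.py 486 -69 99 1.0985
python3 -c "
from rig import r;print(r.sense()['qpos'])"
```

```text
clock: 11.05
eef_pos: [486.4, -69.1, 100.2]
tcp_rot: [3.14, -0.001, 1.099]
contact_force: [-2.2, 1.5, 9.3]
opening: 0.672
grasp_force: 83.0
now [486.4 -69.1 100.2] [ 3.140e+00 -1.000e-03  1.099e+00] t 11.05 
turn [ 0.0005 -0.0002  0.0001] shift [-0.002 -0.016  0.048] open 0.672 F [-2.2  1.5  9.3] M [ 0.14  0.37 -0.02] grip 83.0
[-1.44357320e-01  3.61204318e-01  2.04061148e+00  1.82665875e-04
  7.38236298e-01  3.27546001e-01]
```

```bash
python3 -m inch '[[0,0,-0.02,0,0,0,1],[0,0,-0.02,0,0,0,1],[0,0,-0.02,0,0,0,1],[0,0,-0.02,0,0,0,1]]'
python3 plan.py 486 -69 99 1.0985
python3 -m inch '[[0,0,-0.02,0,0,0,1],[0,0,-0.02,0,0,0,1],[0,0,-0.02,0,0,0,1],[0,0,-0.02,0,0,0,1]]'
python3 plan.py 486 -69 99 1.0985
```

```text
clock: 11.38
eef_pos: [486.8, -69.2, 100.4]
tcp_rot: [3.139, -0.0, 1.353]
contact_force: [-1.3, 1.1, 10.3]
opening: 0.675
grasp_force: 83.1
now [486.8 -69.2 100.4] [ 3.139 -0.     1.353] t 11.38 
turn [ 0.0007 -0.0002  0.081 ] shift [-0.01  -0.032  0.056] open 0.675 F [-1.3  1.1 10.3] M [ 0.24  0.28 -0.08] grip 83.1
clock: 11.72
eef_pos: [487.1, -69.2, 100.5]
tcp_rot: [3.138, 0.0, 1.604]
contact_force: [-0.5, 1.4, 10.6]
opening: 0.672
grasp_force: 83.1
now [487.1 -69.2 100.5] [3.138 0.    1.604] t 11.72 
turn [ 1.00e-03 -1.00e-04  1.61e-01] shift [-0.013 -0.045  0.06 ] open 0.672 F [-0.5  1.4 10.6] M [ 0.23  0.21 -0.12] grip 83.1
```

The turning torque is low, so I check that the pin and tab have not moved.

```bash
python3 - <<'E'
from h import *
f=frame("wrist"); pickle.dump(f,open("w5.pkl","wb")); P=cloud(f)
c=proj(f,[[522.7,1.9,98],[523.2,1.6,28]]); print(c)
d=np.hypot(P[...,0]-522.7,P[...,1]-1.9); m=(d<25)&(P[...,2]>85)&(P[...,2]<105); print("pin",m.sum(),np.median(P[m],0) if m.any() else "")
cv2.imwrite("pics/w5.png",f["pixels"][:,:,::-1])
E
```

```text
[[357.37058467 115.42618179]
 [321.80256212 105.62434215]]
pin 1572 [516.46910426   3.06548495  96.87038976]
```

View pics/w5.png

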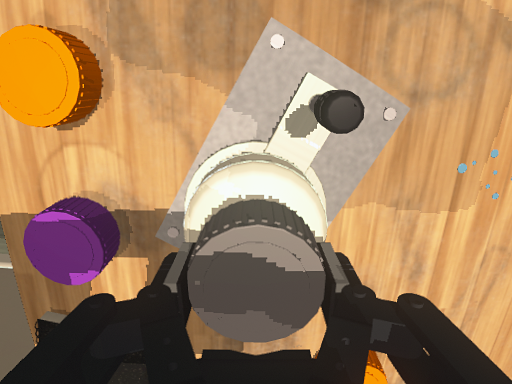

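The pin leans a little (grip at (339,111), predicted (357,115)) and the jar and tab are still about aligned with the plate. I measure the tab angle.

```bash
python3 - <<'E'
from h import *
for n in ("w2","w5"):
    f=pickle.load(open(n+".pkl","rb")); P=cloud(f)
    e=np.array([523.2,1.6]); t=np.array([-.89,.455]); a=np.array([.455,.89])
    x=(P[...,:2]-e)@t; y=(P[...,:2]-e)@a; z=P[...,2]; L=[]
    g=cv2.cvtColor(f["pixels"],cv2.COLOR_RGB2HSV)
    tab=(abs(z-28)<4)&(abs(x)<26)&(y>-25)&(y<20)
    # left (CCW) edge: tab extent in t per y-bin
    for yb in range(-24,12,4):
        s=tab&(abs(y-yb)<2)
        if s.sum()>10: L.append((yb,round(float(np.percentile(x[s],1)),1),round(float(np.percentile(x[s],99)),1)))
    print(n,L)
    q=P[(abs(z-18)<2.5)&(np.hypot(x,y)<120)][:,:2].astype(np.float32); print(cv2.minAreaRect(q))
E
```

```text
w2 [(-24, -13.4, 15.2), (-20, -14.4, 15.2), (-16, -14.3, 15.1), (-12, -14.2, 15.1), (-8, -14.2, 15.1), (-4, -14.0, 15.0), (0, -14.0, 15.0), (4, -13.9, 15.0), (8, -14.9, 14.9)]
((504.62939453125, -32.815711975097656), (135.1873779296875, 104.53399658203125), 61.898868560791016)
w5 [(-24, -12.4, 17.1), (-20, -12.7, 17.1), (-16, -12.6, 17.2), (-12, -12.6, 17.2), (-8, -2.7, 17.3), (-4, 3.9, 17.4), (0, 5.7, 17.5), (4, 4.1, 17.3), (8, 1.8, 17.3)]
((504.05413818359375, -35.56263732910156), (141.9638214111328, 104.86089324951172), 62.191925048828125)
```

```bash
python3 -m inch '[[0,0,-0.02,0,0,0,1],[0,0,-0.02,0,0,0,1],[0,0,-0.02,0,0,0,1]]' >/dev/null
python3 plan.py 486 -69 99 1.0985
for i in 1 ; do python3 -m inch '[[0,0,-0.02,0,0,0,1],[0,0,-0.02,0,0,0,1]]' >/dev/null; python3 plan.py 486 -69 99 1.0985
python3 -m inch '[[0,0,-0.016,0,0,0,1]]' >/dev/null; python3 plan.py 486 -69 99 1.0985; done
```

```text
now [487.2 -69.2 100.5] [3.139e+00 1.000e-03 1.793e+00] t 12.02 
turn [ 1.00e-03 -1.00e-04  2.21e-01] shift [-0.015 -0.046  0.061] open 0.671 F [-0.4  0.4  9.4] M [ 0.12  0.06 -0.07] grip 83.1
now [487.3 -69.2 100.5] [3.139e+00 1.000e-03 1.919e+00] t 12.18 
turn [0.0011 0.     0.261 ] shift [-0.014 -0.049  0.061] open 0.673 F [-0.3  0.7  9.6] M [ 0.15  0.09 -0.01] grip 83.1
now [487.3 -69.2 100.5] [3.139e+00 2.000e-03 1.969e+00] t 12.27 
turn [0.0011 0.     0.2771] shift [-0.016 -0.052  0.062] open 0.673 F [0.3 1.4 9.5] M [ 0.12  0.11 -0.04] grip 83.1
```

```bash
python3 -m inch '[[0,0,0,0,0,-0.03,1],[0,0,0,0,0,-0.03,1]]' >/dev/null
python3 plan.py 486 -69 99 1.0985
python3 -m inch '[[0,0,-0.016,0,0,0,1],[0,0,-0.016,0,0,0,1]]' >/dev/null; python3 plan.py 486 -69 99 1.0985
```

```text
now [487.2 -69.2 101.8] [3.139e+00 2.000e-03 1.966e+00] t 12.43 
turn [1.100e-03 1.000e-04 2.762e-01] shift [-0.013 -0.048  0.111] open 0.673 F [ 4.4  0.1 -3. ] M [ 0.02 -0.42  0.01] grip 85.6
now [487.1 -69.3 101.7] [3.139e+00 2.000e-03 2.068e+00] t 12.6 
turn [1.000e-03 1.000e-04 3.087e-01] shift [-0.011 -0.046  0.108] open 0.672 F [ 1.3 -0.7  6.1] M [ 0.05 -0.02 -0.05] grip 86.6
```

```bash
python3 -m inch '[[0,0,-0.016,0,0,0,1],[0,0,-0.016,0,0,0,1]]' >/dev/null; python3 plan.py 486 -69 99 1.0985
python3 -m inch '[[0,0,0,0,0,-0.04,1],[0,0,0,0,0,0,1]]' >/dev/null
python3 plan.py 486 -69 99 1.0985
```

```text
now [487.1 -69.3 101.8] [3.139e+00 2.000e-03 2.169e+00] t 12.77 
turn [1.000e-03 2.000e-04 3.408e-01] shift [-0.01  -0.044  0.111] open 0.673 F [0.1 0.2 8.1] M [ 0.01 -0.01 -0.04] grip 86.8
now [487.  -69.3 102.3] [3.139e+00 2.000e-03 2.166e+00] t 12.93 
turn [9.000e-04 2.000e-04 3.399e-01] shift [-0.009 -0.04   0.132] open 0.671 F [ 3.3 -0.4  1.3] M [-0.03 -0.52  0.04] grip 86.7
```

```bash
python3 -m inch '[[0,0,-0.016,0,0,0,1],[0,0,-0.016,0,0,0,1]]' >/dev/null; python3 plan.py 486 -69 99 1.0985
python3 -m inch '[[0,0,0,0,0,-0.04,1],[0,0,0,0,0,0,1]]' >/dev/null
python3 plan.py 486 -69 99 1.0985
```

```text
now [487.  -69.4 102.4] [3.140e+00 2.000e-03 2.268e+00] t 13.1 
turn [9.000e-04 3.000e-04 3.724e-01] shift [-0.006 -0.044  0.135] open 0.673 F [ 2.3 -0.7  7.1] M [-0.14 -0.3  -0.05] grip 87.7
now [487.  -69.3 103.4] [3.140e+00 2.000e-03 2.267e+00] t 13.27 
turn [9.000e-04 3.000e-04 3.718e-01] shift [-0.006 -0.043  0.176] open 0.673 F [ 3.1 -0.2  6.2] M [-0.05 -0.4   0.02] grip 87.4
```

The lift no longer loads up, so the cap seems free. I lift straight up in small steps.

```bash
python3 -m inch '[[0,0,0,0,0,-0.04,1],[0,0,0,0,0,-0.04,1],[0,0,0,0,0,0,1]]' >/dev/null
python3 plan.py 487 -69.3 130 2.267
```

```text
now [486.9 -69.2 104.9] [3.140e+00 2.000e-03 2.266e+00] t 13.52 
turn [ 0.0005  0.0005 -0.0002] shift [-5.000e-03  1.000e-03 -1.005e+00] open 0.668 F [ 4.8 -0.1 -0.9] M [-0.08 -0.84 -0.01] grip 86.7
```

```bash
python3 -m inch '[[0,0,-0.016,0,0,0,1],[0,0,-0.016,0,0,0,1]]' >/dev/null; python3 plan.py 487 -69.3 130 2.367
python3 -m inch '[[0,0,0,0,0,-0.04,1],[0,0,0,0,0,0,1]]' >/dev/null
python3 plan.py 487 -69.3 130 2.367
```

```text
now [487.  -69.5 104.9] [3.140e+00 2.000e-03 2.369e+00] t 13.68 
turn [0.0004 0.0008 0.0007] shift [ 0.007  0.007 -1.005] open 0.677 F [ 5.6 -3.6 -0.7] M [-0.53 -0.89 -0.02] grip 86.9
now [487.  -69.2 105.8] [3.140e+00 2.000e-03 2.367e+00] t 13.85 
turn [0.0005 0.0006 0.    ] shift [-0.003 -0.001 -0.967] open 0.667 F [ 5.2  0.5 -2.5] M [-0.09 -0.98 -0.02] grip 86.6
```

```bash
python3 -m inch '[[0,0,0,-0.014,0.014,-0.06,1],[0,0,0,0,0,-0.06,1],[0,0,0,0,0,0,1]]' >/dev/null
python3 plan.py 487 -69.3 130 2.367
python3 -m inch '[[0,0,0,0,0,-0.08,1],[0,0,0,0,0,-0.08,1],[0,0,0,0,0,0,1]]' >/dev/null
python3 plan.py 487 -69.3 130 2.367
```

```text
now [486.4 -69.1 108.8] [3.141 0.    2.367] t 14.1 
turn [0.0001 0.0001 0.0001] shift [-0.023  0.009 -0.849] open 0.67 F [2.4 0.5 2.8] M [ 0.06 -0.49 -0.02] grip 87.2
now [485.7 -69.  112.6] [-3.141e+00 -1.000e-03  2.368e+00] t 14.35 
turn [-0.0002 -0.0003  0.0003] shift [-0.047  0.028 -0.695] open 0.672 F [-0.8  0.5 -1. ] M [ 0.08  0.01 -0.06] grip 86.7
```

```bash
python3 -m inch '[[0,0,0,0,0,-0.15,1],[0,0,0,0,0,-0.2,1],[0,0,0,0,0,-0.25,1],[0,0,0,0,0,-0.25,1],[0,0,0,0,0,-0.15,1],[0,0,0,0,0,-0.08,1],[0,0,0,0,0,0,1],[0,0,0,0,0,0,1]]'
python3 plan.py 486.5 -69.2 139.5 2.367
python3 - <<'E'
from h import *
F={n:frame(n) for n in("wrist","scene","top")}; pickle.dump(F,open("w6.pkl","wb"))
f=F["wrist"]; P=cloud(f); c=np.array([486.5,-69.2])
m=(np.hypot(*(P[...,:2]-c).transpose(2,0,1))<29)&(P[...,2]>110)
m[:120]=0; g=f["pixels"].astype(int); m&=(g.max(2)>60)
q=P[m]; z=q[:,2]; h,b=np.histogram(z,bins=range(110,180,4)); print(list(zip(b,h)))
u=[[522.7,1.9,98],[523.2,1.6,28]]; print(proj(f,u))
d=np.hypot(P[...,0]-519,P[...,1]-2); m=(d<25)&(P[...,2]>90)&(P[...,2]<103); print("pin",m.sum(),np.median(P[m],0) if m.any() else "")
a=f["pixels"][:,:,::-1]; s=cv2.resize(F["scene"]["pixels"][130:220,220:340,::-1],(512,384),interpolation=2)
cv2.imwrite("pics/w6.png",cv2.resize(np.hstack([a,s]),(800,300)))
E
```

```text
clock: 15.02
eef_pos: [486.3, -69.1, 139.6]
tcp_rot: [3.142, 0.0, 2.368]
contact_force: [0.1, -0.6, -0.2]
opening: 0.676
grasp_force: 86.7
now [486.3 -69.1 139.6] [3.142 0.    2.368] t 15.02 
turn [0.     0.0001 0.0004] shift [-0.01   0.003  0.006] open 0.676 F [ 0.1 -0.6 -0.2] M [-0.02  0.06  0.02] grip 86.7
[(np.int64(110), np.int64(0)), (np.int64(114), np.int64(0)), (np.int64(118), np.int64(7)), (np.int64(122), np.int64(6)), (np.int64(126), np.int64(6)), (np.int64(130), np.int64(6)), (np.int64(134), np.int64(5)), (np.int64(138), np.int64(16)), (np.int64(142), np.int64(46)), (np.int64(146), np.int64(11760)), (np.int64(150), np.int64(216)), (np.int64(154), np.int64(5)), (np.int64(158), np.int64(0)), (np.int64(162), np.int64(0)), (np.int64(166), np.int64(0)), (np.int64(170), np.int64(0)), (np.int64(174), np.int64(0))]
[[396.61630508 197.43854629]
 [358.13264117 167.37344407]]
pin 758 [513.53618152  -1.02944933  96.5475764 ]
```

View pics/w6.png

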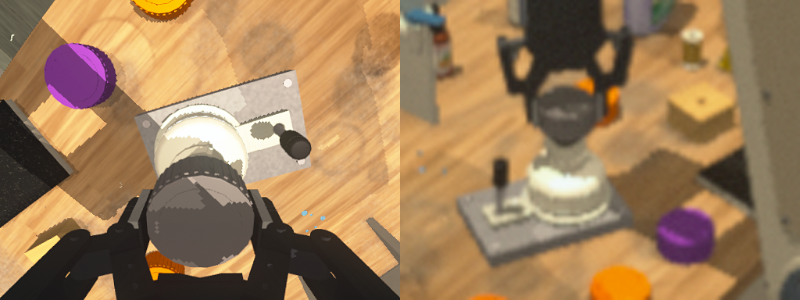

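The left half shows the cap held level at (200,220), its top at about 148 mm, so its edge is about 20 mm above the mouth. The pin is still standing in the tab in both views, leaning slightly, and nothing else has moved.

```bash
python3 -c "
from rig import r; print(r.sign_off())"
```

```text
the job is handed in; nothing more can be done
None
```

The job is handed in at about 15 s: the pin is in the lock hole, leaning slightly within its play (tab shifted about 0.03 rad at last check), and the cap is unscrewed and held level about 20 mm above the open mouth.

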